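Unlock the two-stage catch of the instrument case

TASK

The black instrument case on the bench is locked by its two-stage catch. Slide the safety tab beside the latch lever back, away from the case's front edge, until it is fully home against its stop, pushing gently (stop as soon as you feel the firm stop, and never force the lever while the tab still holds it). Then lift the latch lever until it stands roughly upright, let go of it there, and leave the things lying around the case where they are.

Things in the scene. Friction and masses are not known exactly. Their poses are not given: they have to be found in the camera images.
- case_top (a point): Black instrument case, 210 (x) x 280 (y) x 85 mm high, immovable. Point: centre of its flat top. x: from its front edge (at -105 mm, robot side) to its back; y: to the left seen from the front; z up. The steel catch on top (base plate 4 mm thick, tab, lever, hinge, stop) is bolted in slots: as one piece it is set off by -16 to +16 mm along x, unmeasured, fixed in each start; feel or see it.
- tab_nominal (a point): Point fixed to the case (axes as case_top): where the middle of the front (-x) face of the safety tab's thumb piece would be at tab travel 0 with no catch offset; add travel and offset along x. The thumb piece is an upright steel plate 8 (x) x 28 (y) x 30 (z) mm, standing 5 to 35 mm above the case top, 62 mm to the +y side of the lever; free space 25 mm around it in front.
- safety_tab (a joint): Travel of the safety tab along the case's +x in m: 0 locking, 0.014 home against its firm stop; starts at 0 to 0.002. Slides with about 4 N of friction and stays where left. Over 20 N on it damages it. Its tongue lies over a lug on the lever's +y side; the lever can rise only once the tab has gone some 0.012 to 0.013, so push it fully home.
- bar_nominal (a point): Point fixed to the case (axes as case_top): where the centre of the cross bar at the lever's free end would be when closed with no catch offset; add the offset along x. The bar is a round steel rod along y, 16 mm thick, 36 mm long, 30 mm in front of the case's front edge, 18 mm above the top's level. It can be pinched at its two ends from above and turns between the fingers; arm behind it 24 mm wide.
- hinge_nominal (a point): Point fixed to the case (axes as case_top): where the lever's hinge axis (parallel to the case's y) would be with no catch offset; add the offset along x. It lies 22 mm above the case top and 155 mm behind the closed cross bar.
- latch (a joint): Angle of the steel latch lever in rad: 0 closed (lying to the front), 1.57 upright, end stop 1.6. A stiff hinge: about 2 to 4 N at the cross bar lifts it once the tab is home, and it stays at any angle where it is let go.

How it is judged (in metres and radians):
On the way, in this order (a step that is already met when the one before it is completed fails the run):
1. the safety tab is slid back to its stop (value of joint safety_tab above 0.0115 m), for 0.2 s.
2. the latch lever is lifted to roughly upright (value of joint latch above 1.1 rad), for 0.2 s.
At the end, for the whole second after the job is handed in: The latch lever stands raised by more than 1.1 rad (63 degrees) and at rest, let go; the safety tab is still back at its stop (more than 11.5 mm of its 14 mm travel) (value of joint latch above 1.1 rad and value of joint safety_tab above 0.0115 m and velocity of joint latch between -0.05 and 0.05 rad/s); the robot touches nothing.
It fails at once if the safety tab is pushed or pulled with more than 20 N (contact force between any of the fingers, the arm and safety_tab above 20 N).
It fails at once if the latch lever is forced up against the engaged tab (over 40 N between them) (contact force between latch and safety_tab above 40 N).
It fails at once if a loose thing around the case or on its lid is shoved or knocked away (over 30 mm) (distance of any of gauge_box, ear_defenders, pencil_case, notepad, wrench, drill_template from where it was at the start of the episode above 0.03 m).
It also fails if it takes over 56 s, if anything falls off the work surface, if the arm or the gripper's body presses on something with over 40 N, if the wrist force passes 120 N, or if a joint passes its speed limit or range.

ROBOT

A 6-joint arm with a two-finger parallel gripper is mounted at the origin on the work surface. World frame = base frame: x ahead of the robot, y to its left, z up, the work surface at z = 0. Lengths are in mm, angles in rad, forces in N, time in s.
With the tool pointing down it reaches from about 275 to 850 mm from the base axis. Payload 19 kg.
Tool frame: the origin (TCP) lies midway between the tips of the shut fingers; the grasp point (between the pads) lies 19 mm behind it; x points along the fingers, y is the direction in which the jaws open and shut, and the axes are right-handed (so a half turn about x gives the same grasp; the last joint's range is limited). The gripper opens to 85 mm and grips with 20 to 120 N. Pads are 22 mm wide; open, the fingers measure 114 mm over their backs; the gripper's body (76 mm by 85 mm) begins 54 mm behind the grasp point. The pads swing forward as they close: fully open they stand 13 mm farther back than shut.
Start: joints at [-1.357, 0.15, 1.437, -0, 1.554, -0.134], TCP at [195.95, -540.546, 201.367] pointing down, gripper open.
Joint ranges: [-2.8, 2.8], [-0.68, 2.1], [0.12, 2.68], [-1.39, 4.53], [0.16, 2.79], [-2.81, 2.81]. Speed limits (rad/s): [1.89, 1.89, 2.22, 3.01, 3.01, 3.01].

INTERFACE

Orientations are given as a unit quaternion [x, y, z, w].
In Python, from plant import manip gives the robot as it stands. Calls block until the motion is done:
- manip.movep(position, orientation): joint-space move of the TCP to a pose.
- manip.move_l(position, rotation=None, v=150): straight line of the TCP; rotation=None keeps the orientation; v is the mean speed in mm/s.
- manip.set_joints(angles): joint-space move.
- manip.move_gripper(opening, squeeze=None): opening from 0.0 (shut) to 1.0 (fully open); squeeze is the grip in N (None keeps the last); returns when the fingers have stopped.
- manip.hold(seconds).
- manip.solve_ik(position, orientation): joint angles nearest the present ones, or None.
- manip.observe(): the state.
- manip.read_camera(name): name is "scene" or "top" or "wrist"; returns a dict with "frame" (400x640x3 uint8, red, green, blue), "vertical_fov" (degrees; the focal length in pixels is half the picture's height over the tangent of half this angle, whatever the lens; pixels are square), "cx", "cy" (the principal point, pixels), "R" (3x3) and "t" (3): a world point X has camera coordinates R X + t. Camera axes: x right, y down, z forward; pixel columns grow to the right and rows downward; lengths in mm; the calibration is good to about 2 mm. A picture is of the moment at which its call begins. There is no depth.
A pose or a line that the arm cannot do raises manip.IKError and nothing moves.
- manip.close_job(): hands the job in, once; it reports no verdict.
Trained networks look in a picture, given as the dict that the camera call returned (one of the last four; its "shot" number tells which), for a name from the list of things; names that differ only in an ending like _2 or _b are one class to them, and where a whole thing is asked for, a point or a joint stands for the part that bears it (a point fixed in the world has none). Each returns a list of dicts, best first, with "confidence" (0 to 1); they miss things now and then, are a little off and sometimes report something else, mostly with a low value. They report only what shows in the picture. A call takes as long as a camera call.
- manip.regions_of(picture, query): "mask" (400x640 bool, what is visible of it) and "extent" ([left, top, right, bottom] in pixels, round what is visible of it).
The state is a dict: "clock": time; "qpos": joint angles; "qvel": joint speeds; "joint_torque": joint torques, N m; "tcp_pos": TCP position; "ee_rot": TCP orientation; "wrist_force": force on the tool from outside, world axes, zero at the start; "ft_torque": the same for the moment, N m; "grip_width": opening from 0.0 (shut) to 1.0 (fully open).
Only numpy, scipy, OpenCV 4.12 (cv2) and the standard library are available. Lean on these libraries where they do the work, as an engineer would, in place of code of your own. Each camera call takes 0.05 s, during which the arm holds its last target. There are 200 camera calls.

## Working session

There is one attempt and no reset: what is moved stays moved. The work goes in short steps, each a Python script; the robot and the scene stay as the last script left them, time stands still between calls to the robot, and variables do not carry over. Pictures are saved under pics/ and viewed, about 8 in all and at most 12, crops included, and the job is handed in when it is done.

```bash
mkdir -p pics; ls
python3 - <<'E'
from plant import manip
import cv2,numpy as np
for n in ("top","scene"):
    p=manip.read_camera(n); cv2.imwrite(f"pics/{n}0.png",p["frame"][:,:,::-1])
    print(n,p["vertical_fov"],p["cx"],p["cy"],np.round(p["R"],4).tolist(),np.round(p["t"],1))
    for q in ("case_top","safety_tab","latch"):
        for r in manip.regions_of(p,q)[:2]: print(q,round(r["confidence"],2),r["extent"])
print(manip.observe())
E
```

```text
pics
top 56.824206190772074 316.0594680789765 199.62486423866056 [[-0.0276, -0.9996, -0.0013], [-0.9858, 0.0275, -0.1657], [0.1657, -0.0033, -0.9862]] [ 64.5 624.7 668.9]
case_top 0.66 [234.6, 121.1, 397.9, 269.3]
safety_tab 0.93 [273.1, 192.8, 302.2, 209.7]
latch 0.58 [293.6, 178.2, 324.1, 268.2]
scene 43.76046579454385 323.8209809619707 197.65350349718977 [[-0.1548, 0.9877, -0.0234], [0.606, 0.0763, -0.7918], [-0.7803, -0.1367, -0.6103]] [  32.  -274.6 1220.8]
case_top 0.84 [170.9, 160.7, 424.4, 371.1]
case_top 0.3 [323.0, 199.9, 368.9, 238.2]
safety_tab 0.62 [325.6, 202.7, 371.7, 236.7]
latch 0.76 [293.2, 162.1, 353.0, 238.3]
{'clock': 0.4, 'qpos': array([-1.35698563e+00,  1.50567287e-01,  1.43745824e+00,  2.07595670e-05,
        1.55378831e+00, -1.33993408e-01]), 'qvel': array([ 9.86326709e-04, -4.48703488e-04, -6.65915287e-04, -2.04696727e-06,
       -1.55666312e-03, -1.82473870e-04]), 'joint_torque': array([-7.37449795e-03, -7.12092018e+01, -5.70535147e+01, -6.51643259e-04,
        2.67665622e-03, -9.21479000e-05]), 'tcp_pos': array([ 195.9607293 , -540.52400382,  201.29921195]), 'ee_rot': array([ 0.6964458 ,  0.12242677, -0.69643737,  0.12226991]), 'wrist_force': array([ 0.08660775, -0.34659764, -0.32792894]), 'ft_torque': array([-0.02412013, -0.0306313 ,  0.06431435]), 'grip_width': 1.0009906532142274}
```

View pics/top0.png

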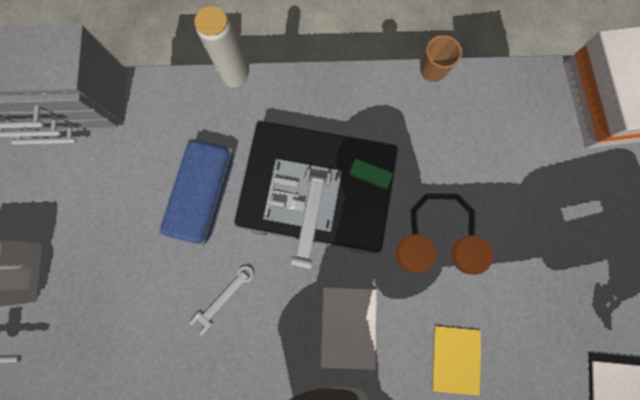

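View pics/scene0.png

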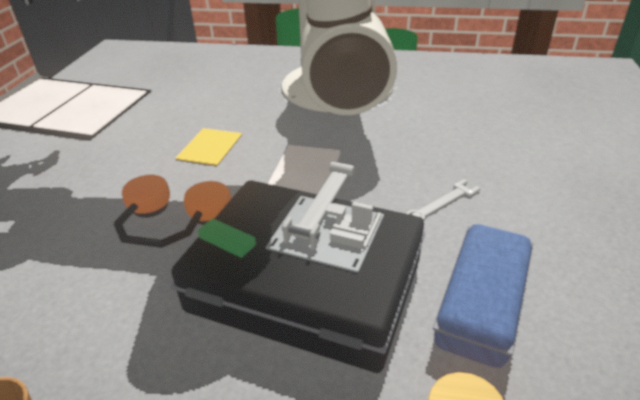

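```bash
cat > h.py <<'E'
from plant import manip
import cv2,numpy as np
from scipy.spatial.transform import Rotation as Ro
def K(p):
    f=200/np.tan(np.radians(p["vertical_fov"]/2)); return f
def back(p,uv,z):
    uv=np.atleast_2d(uv).astype(float); f=K(p)
    d=np.c_[(uv[:,0]-p["cx"])/f,(uv[:,1]-p["cy"])/f,np.ones(len(uv))]@np.array(p["R"])
    C=-np.array(p["R"]).T@np.array(p["t"]); s=(z-C[2])/d[:,2]
    return C+d*s[:,None]
def proj(p,X):
    c=np.atleast_2d(X)@np.array(p["R"]).T+np.array(p["t"]); f=K(p)
    return np.c_[p["cx"]+f*c[:,0]/c[:,2],p["cy"]+f*c[:,1]/c[:,2]]
def best(p,q): 
    r=manip.regions_of(p,q); return r[0] if r else None
E
python3 - <<'E'
from h import *
p=manip.read_camera("top")
ci=[(259,121),(397,147),(382,250),(236,223)]
print("corners",back(p,ci,85).round(0).tolist())
m=best(p,"case_top")["mask"]
v,u=np.nonzero(m); P=back(p,np.c_[u,v],85)[:,:2].astype(np.float32)
print("rect",cv2.minAreaRect(P))
for q,z in(("safety_tab",120),("latch",103)):
    r=best(p,q); 
    if r is None: print(q,None); continue
    v,u=np.nonzero(r["mask"]); P=back(p,np.c_[u,v],z)[:,:2].astype(np.float32)
    print(q,cv2.boxPoints(cv2.minAreaRect(P)).round(0).tolist())
print("bar ends",back(p,[(293,262),(313,266)],103).round(0).tolist())
f=p["frame"][110:280,225:405,::-1]; cv2.imwrite("pics/crop1.png",cv2.resize(f,None,fx=4.2,fy=3.5*1.0,interpolation=cv2.INTER_CUBIC) if 0 else cv2.resize(f,None,fx=3.5,fy=3.5,interpolation=cv2.INTER_CUBIC))
E
```

```text
corners [[778.0, 153.0, 85.0], [718.0, -110.0, 85.0], [525.0, -70.0, 85.0], [581.0, 196.0, 85.0]]
rect ((625.455322265625, 48.87773132324219), (278.565185546875, 261.1758728027344), 77.6631851196289)
safety_tab [[592.0, 71.0], [623.0, 64.0], [636.0, 124.0], [606.0, 131.0]]
latch None
bar ends [[507.0, 91.0, 103.0], [500.0, 56.0, 103.0]]
```

View pics/crop1.png

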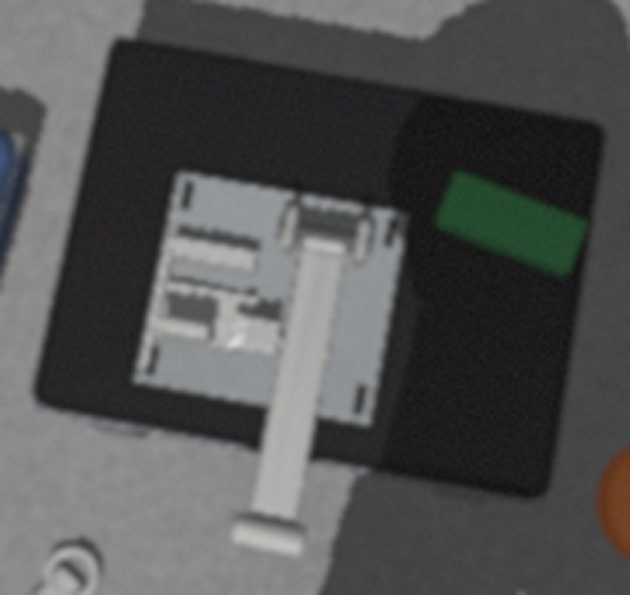

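```bash
cat >> h.py <<'E'
yaw=np.radians(-12.2); xh=np.array([np.cos(yaw),np.sin(yaw),0]); yh=np.array([-np.sin(yaw),np.cos(yaw),0])
def down(s=1,yh=yh):  # tool x down, tool y = s*yh
    X=np.array([0,0,-1.]); Y=s*yh; return Ro.from_matrix(np.c_[X,Y,np.cross(X,Y)]).as_quat()
E
python3 - <<'E'
from h import *
o=manip.observe(); print(Ro.from_quat(o["ee_rot"]).as_matrix().round(2).tolist())
pos=[530,85,290]
for s in(1,-1): 
    q=manip.solve_ik(pos,down(s)); print(s,None if q is None else np.round(q,2))
s=min((1,-1),key=lambda s:(lambda q:9 if q is None else abs(q[5]))(manip.solve_ik(pos,down(s)))); print("s",s)
manip.move_l([195.9,-540,330]); manip.movep(pos,down(s)); manip.move_gripper(0.0); manip.hold(.3)
p=manip.read_camera("wrist"); cv2.imwrite("pics/w1.png",p["frame"][:,:,::-1])
C=-np.array(p["R"]).T@np.array(p["t"]); print(C.round(0),np.round(p["R"],2).tolist())
for q,z in(("safety_tab",120),("latch",103)):
    for r in manip.regions_of(p,q)[:1]: print(q,r["confidence"],r["extent"])
o=manip.observe();print(o["clock"],o["tcp_pos"])
np.save("w1.npy",p,allow_pickle=True)
E
```

```text
[[0.0, 0.34, -0.94], [0.0, -0.94, -0.34], [-1.0, -0.0, -0.0]]
1 [ 0.02  0.06  1.36 -0.    1.72 -1.34]
-1 [ 0.02  0.06  1.36 -0.    1.72  1.8 ]
s 1
[465. 100. 462.] [[0.21, 0.98, -0.0], [0.94, -0.2, 0.26], [0.25, -0.06, -0.97]]
safety_tab 0.6 [315.5, 234.3, 373.8, 255.8]
latch 0.74 [284.1, 148.1, 325.5, 254.0]
5.3417 [530.00244501  84.98515696 290.00533309]
```

View pics/w1.png

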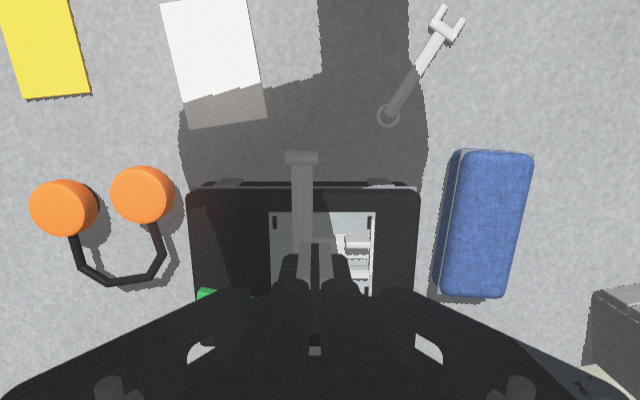

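Run:
```python
from h import *
p=np.load("w1.npy",allow_pickle=True).item()
def cs(X): 
    d=X-np.array([650,42,85]); return np.c_[d@xh,d@yh].round(1).tolist()
B=back(p,[(285,158),(319,158)],103); print("bar",B.round(1).tolist(),cs(B))
E_=back(p,[(190,189),(418,187)],85); print("front edge",E_.round(1).tolist(),cs(E_))
f=p["frame"][140:300,260:400,::-1]; cv2.imwrite("pics/crop2.png",cv2.resize(f,None,fx=3.7,fy=3.7,interpolation=cv2.INTER_CUBIC))
```

```text
bar [[501.8, 59.6, 103.0], [509.5, 95.1, 103.0]] [[-148.6, -14.1], [-148.6, 22.2]]
front edge [[515.2, -57.7, 85.0], [568.2, 199.1, 85.0]] [[-110.7, -125.9], [-113.1, 136.3]]
```

View pics/crop2.png

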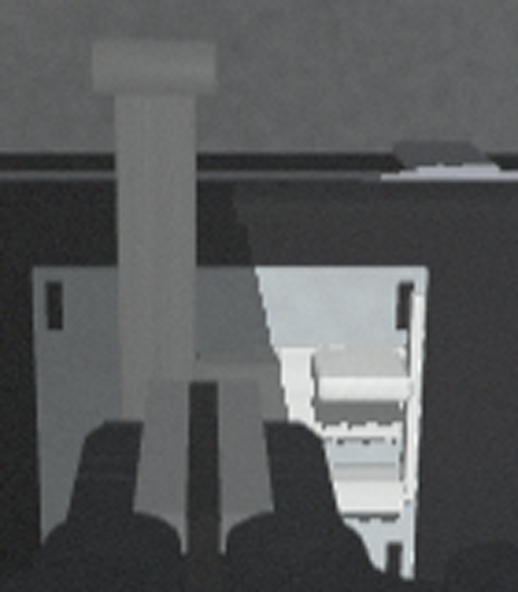

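Run:
```python
from h import *
p=np.load("w1.npy",allow_pickle=True).item()
T=back(p,[(345.1,241.9),(371.4,241.9)],120); print("thumb front top",T.round(1).tolist(),(T[1]-T[0]))
t=T.mean(0); b=np.array([505,76.5,103]); d=t-b; print("tab rel bar",d@xh,d@yh, "yaw from tab", np.degrees(np.arctan2(*(T[1]-T[0])[:2])))
q=manip.read_camera("top"); f=proj(q,T); print(f.round(1),225,110,((f-[225,110])*3.5).round(0))
```

```text
thumb front top [[602.6, 104.2, 120.0], [608.7, 132.2, 120.0]] [ 6.04143577 28.01182036  0.        ]
tab rel bar 89.55750340926313 62.042007671628205 yaw from tab 12.170814376831864
[[283.9 207.3]
 [268.  204.4]] 225 110 [[206. 341.]
 [150. 330.]]
```

Run:
```python
from h import *
t=np.array([605.65,118.2,0]); R=down(1)
P=lambda s,z=101:(t+xh*s)*[1,1,0]+[0,0,z]
manip.movep(P(-38,180),R); manip.move_l(P(-38),R,v=120); manip.hold(.2)
f0=np.mean([manip.observe()["wrist_force"]],0); print(manip.observe()["clock"],f0)
s=-38; log=[]; c=None
while s<14:
    s+= 2 if s<-18 else 0.6
    manip.move_l(P(s),v=30 if s<-18 else 15)
    o=manip.observe(); F=-(o["wrist_force"]-f0)@xh; a=(o["tcp_pos"]-t)@xh
    log.append((round(s,1),round(a,2),round(F,1)))
    if c is None and F>1.5: c=a
    if F>9: break
print(*log,"contact",c,"clock",o["clock"])
manip.hold(.2); o=manip.observe(); print(-(o["wrist_force"]-f0)@xh,(o["tcp_pos"]-t)@xh)
```

```text
6.9583 [-0.12508136  0.07781259  0.58859645]
(-36, np.float64(-35.86), np.float64(-1.3)) (-34, np.float64(-33.9), np.float64(0.4)) (-32, np.float64(-31.92), np.float64(-1.0)) (-30, np.float64(-29.91), np.float64(-0.5)) (-28, np.float64(-27.92), np.float64(0.2)) (-26, np.float64(-25.9), np.float64(0.7)) (-24, np.float64(-23.92), np.float64(-0.6)) (-22, np.float64(-21.92), np.float64(0.5)) (-20, np.float64(-19.93), np.float64(-0.8)) (-18, np.float64(-17.93), np.float64(0.4)) (-17.4, np.float64(-17.39), np.float64(-0.5)) (-16.8, np.float64(-16.76), np.float64(-1.1)) (-16.2, np.float64(-16.2), np.float64(0.4)) (-15.6, np.float64(-15.58), np.float64(0.1)) (-15.0, np.float64(-14.93), np.float64(-0.2)) (-14.4, np.float64(-14.39), np.float64(-0.2)) (-13.8, np.float64(-13.77), np.float64(0.1)) (-13.2, np.float64(-13.18), np.float64(-0.7)) (-12.6, np.float64(-12.57), np.float64(-0.4)) (-12.0, np.float64(-11.98), np.float64(-0.7)) (-11.4, np.float64(-11.35), np.float64(0.5)) (-10.8, np.float64(-10.79), np.float64(0.4)) (-10.2, np.float64(-10.16), np.float64(-0.1)) (-9.6, np.float64(-9.58), np.f
[... 1087 characters left out ...]
 np.float64(6.04), np.float64(-0.1)) (6.6, np.float64(6.6), np.float64(0.5)) (7.2, np.float64(7.24), np.float64(-0.1)) (7.8, np.float64(7.83), np.float64(-0.3)) (8.4, np.float64(8.45), np.float64(-0.5)) (9.0, np.float64(9.02), np.float64(0.2)) (9.6, np.float64(9.61), np.float64(-0.5)) (10.2, np.float64(10.22), np.float64(-0.6)) (10.8, np.float64(10.82), np.float64(-0.4)) (11.4, np.float64(11.43), np.float64(-0.2)) (12.0, np.float64(12.03), np.float64(-0.4)) (12.6, np.float64(12.62), np.float64(0.5)) (13.2, np.float64(13.21), np.float64(0.4)) (13.8, np.float64(13.82), np.float64(0.1)) (14.4, np.float64(14.4), np.float64(-0.8)) contact None clock 22.9917
-0.23565531437125153 14.377881946925063
```

Run:
```python
from h import *
o=manip.observe(); print(o["tcp_pos"],o["grip_width"])
p=manip.read_camera("scene"); print(proj(p,[o["tcp_pos"],[605.6,118.2,120],[605.6,118.2,90]]).round(0).tolist())
f=p["frame"][120:270,250:450,::-1]; cv2.imwrite("pics/s1.png",cv2.resize(f,None,fx=3.8,fy=3.8,interpolation=cv2.INTER_CUBIC))
```

```text
[619.70878992 115.18758863 100.99267786] 0.0003182872404624924
[[360.0, 220.0], [363.0, 202.0], [363.0, 220.0]]
```

View pics/s1.png

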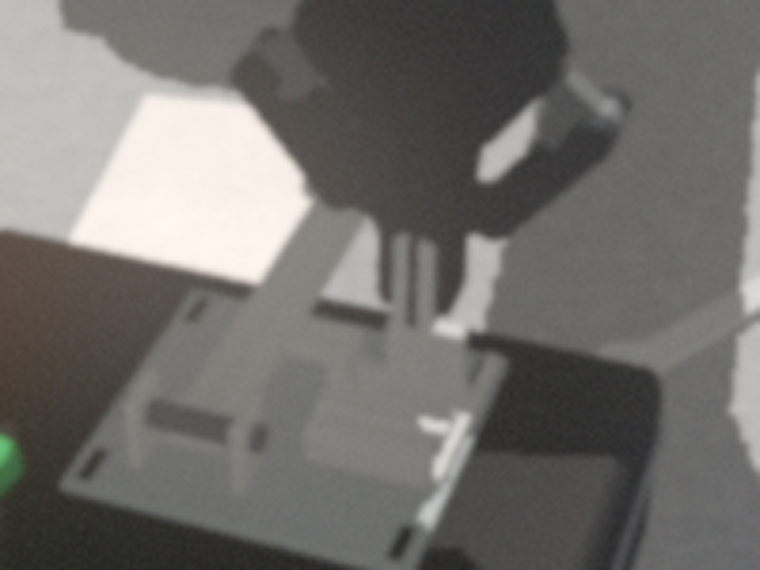

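Run:
```python
from h import *
p=manip.read_camera("scene"); a=cv2.imread("pics/scene0.png")[190:250,310:390]; b=p["frame"][190:250,310:390,::-1]
b=np.clip(b.astype(float)*1.6,0,255).astype(np.uint8)
cv2.imwrite("pics/s2.png",np.vstack([cv2.resize(x,None,fx=4.9,fy=4.9,interpolation=cv2.INTER_CUBIC) for x in(a,b)]))
q=manip.read_camera("top")
for n,c in(("scene",p),("top",q)):
    for r in manip.regions_of(c,"safety_tab")[:2]: print(n,r["confidence"],r["extent"])
```

```text
scene 0.85 [325.7, 202.1, 373.4, 237.8]
top 0.7 [276.9, 202.1, 295.8, 212.8]
```

View pics/s2.png

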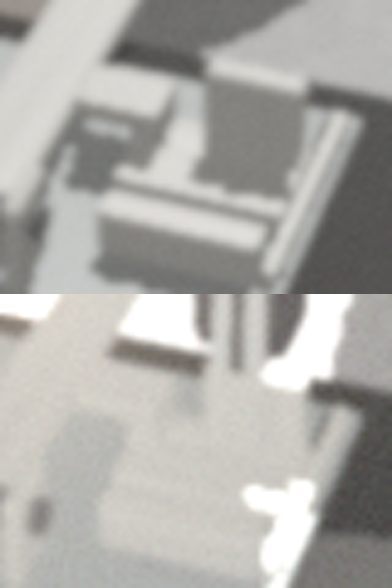

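Run:
```python
from h import *
t=np.array([605.65,118.2,0])
P=lambda s,z=101:(t+xh*s)*[1,1,0]+[0,0,z]
f0=manip.observe()["wrist_force"]; s=14.4; log=[]; k=manip.observe()["clock"]
while s<24:
    s+=0.4; manip.move_l(P(s),v=10)
    o=manip.observe(); F=-(o["wrist_force"]-f0)@xh; a=(o["tcp_pos"]-t)@xh
    log.append((round(s,1),float(a.round(2)),float(F.round(1))))
    if F>5 or s>20 and F>3.5 and s-a>.15: break
print(*log,"clock",k,o["clock"])
p=manip.read_camera("scene"); a=cv2.imread("pics/scene0.png")[190:250,310:390]; b=p["frame"][190:250,310:390,::-1]
cv2.imwrite("pics/s3.png",np.vstack([cv2.resize(x,None,fx=4.9,fy=4.9,interpolation=cv2.INTER_CUBIC) for x in(a,np.clip(b*1.3,0,255).astype(np.uint8))]))
```

```text
(14.8, 14.8, -0.6) (15.2, 15.21, -0.3) (15.6, 15.63, -0.2) (16.0, 16.02, 0.7) (16.4, 16.41, -0.6) (16.8, 16.81, -0.9) (17.2, 17.23, 0.5) (17.6, 17.63, 0.7) (18.0, 18.03, -0.0) (18.4, 18.44, -0.2) (18.8, 18.83, 0.2) (19.2, 19.22, -0.2) (19.6, 19.64, -0.4) (20.0, 20.02, -0.4) (20.4, 20.42, 0.0) (20.8, 20.81, -0.6) (21.2, 21.24, -0.4) (21.6, 21.61, 0.1) (22.0, 22.01, -0.1) (22.4, 22.41, 0.2) (22.8, 22.84, -0.4) (23.2, 23.2, -0.2) (23.6, 23.61, -0.1) (24.0, 24.03, -0.3) (24.4, 24.43, 0.3) clock 23.4417 29.6917
```

View pics/s3.png

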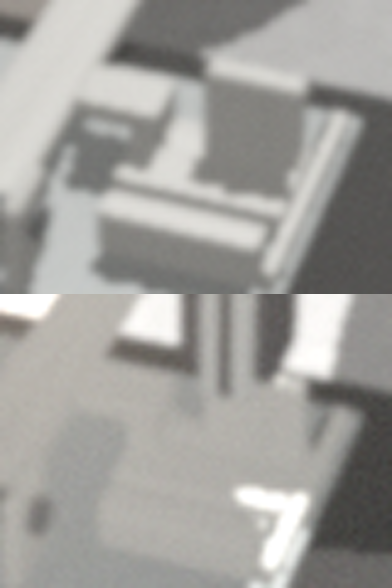

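Run:
```python
from h import *
def st(x,k): 
    g=cv2.cvtColor(x,cv2.COLOR_RGB2GRAY); lo,hi=np.percentile(g,[2,85]); g=np.clip((g.astype(float)-lo)/(hi-lo)*255,0,255).astype(np.uint8)
    g=cv2.createCLAHE(4,(3,3)).apply(g); return cv2.resize(g,(390,290),interpolation=cv2.INTER_CUBIC)
p=manip.read_camera("scene");w=manip.read_camera("wrist");t=manip.read_camera("top")
cw=cv2.resize(w["frame"][100:400,150:490],(390,290)); cw=cv2.cvtColor(cw,cv2.COLOR_RGB2GRAY)
im=np.vstack([np.hstack([st(p["frame"][185:245,310:390],0),cw]),np.hstack([st(t["frame"][170:240,250:345],0),st(w["frame"][200:300,270:410],0)])])
cv2.imwrite("pics/comb.png",im)
o=manip.observe(); tc=o["tcp_pos"]; print(tc,proj(p,tc),proj(w,tc),proj(t,tc),-np.array(w["R"]).T@w["t"])
print(o["joint_torque"].round(1))
```

```text
[629.50522674 113.03288297 101.0015236 ] [[357.25118932 224.76852016]] [[312.94178035 241.14446916]] [[279.78476238 194.38746931]] [564.39506249 128.0600382  272.96427783]
[ -0.  -85.8 -54.9  -0.    0.   -0. ]
```

View pics/comb.png

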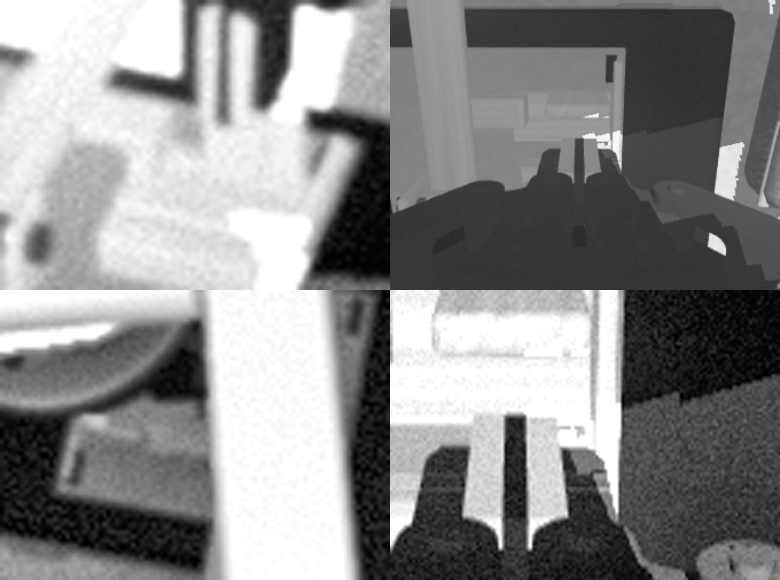

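Run:
```python
from h import *
p=manip.read_camera("scene");w=manip.read_camera("wrist"); tc=manip.observe()["tcp_pos"]
for z in(101,110,115,120,125,130):
    for h in(3,11):
        n=tc-h*xh; n[2]=z; f=tc+h*xh; f[2]=z
        print(z,h,"wrist near",proj(w,n)[0].round(0),"scene far",proj(p,f)[0].round(0))
print("thumb top rows in wrist ->",back(w,[(314,206),(314,222)],120).round(0).tolist(), manip.observe()["clock"])
```

```text
101 3 wrist near [313. 236.] scene far [357. 226.]
101 11 wrist near [313. 222.] scene far [355. 230.]
110 3 wrist near [313. 242.] scene far [357. 221.]
110 11 wrist near [313. 227.] scene far [355. 225.]
115 3 wrist near [313. 246.] scene far [357. 218.]
115 11 wrist near [313. 231.] scene far [355. 222.]
120 3 wrist near [313. 249.] scene far [357. 215.]
120 11 wrist near [313. 234.] scene far [355. 219.]
125 3 wrist near [313. 254.] scene far [357. 212.]
125 11 wrist near [313. 238.] scene far [355. 216.]
130 3 wrist near [313. 258.] scene far [357. 209.]
130 11 wrist near [313. 242.] scene far [355. 213.]
thumb top rows in wrist -> [[605.0, 119.0, 120.0], [613.0, 117.0, 120.0]] 29.9917
```

Run:
```python
from h import *
t=np.array([605.65,118.2,0])
P=lambda s,z:(t+xh*s)*[1,1,0]+[0,0,z]
manip.move_l(P(-30,101),v=150); manip.move_l(P(-30,92),v=60)
f0=manip.observe()["wrist_force"]; log=[]; z=92; hit=False
while z>74:
    z-=3; manip.move_l(P(-30,z),v=30); o=manip.observe(); F=(o["wrist_force"]-f0)[2]; log.append((z,float(F.round(1))))
    if F>4: hit=True; z+=8; manip.move_l(P(-30,z),v=60); break
print(log,hit,z,o["clock"])
manip.move_l(P(-15,z),v=60); o=manip.observe(); F=-(o["wrist_force"]-f0)@xh; print("at -15",F)
s=-15; c=None; log=[]
while F<8 and s<8:
    ds=1.0 if c is None or s-c<10 else .4
    s+=ds; manip.move_l(P(s,z),v=20 if ds==1 else 10); o=manip.observe()
    F=-(o["wrist_force"]-f0)@xh; a=(o["tcp_pos"]-t)@xh; log.append((round(s,1),float(a.round(2)),float(F.round(1))))
    if c is None and F>2: c=s
    if c is None and s>-4: print("no contact"); break
print(log,c,o["clock"])
p=manip.read_camera("wrist"); cv2.imwrite("pics/w2.png",p["frame"][:,:,::-1]); np.save("w2.npy",p,allow_pickle=True)
```

```text
[(89, 0.2), (86, -0.3), (83, 0.1), (80, -0.1), (77, 0.1), (74, -0.9)] False 74 32.3083
at -15 -0.8525810116207487
[(-14.0, -14.06, 0.1), (-13.0, -12.96, -0.0), (-12.0, -11.97, -0.3), (-11.0, -10.95, -0.6), (-10.0, -9.95, -0.2), (-9.0, -9.15, 1.7), (-8.0, -8.1, 3.4), (-7.0, -6.98, 2.5), (-6.0, -5.9, 2.4), (-5.0, -4.92, 1.7), (-4.0, -3.9, 2.7), (-3.0, -2.92, 2.8), (-2.0, -1.92, 2.3), (-1.0, -0.9, 2.4), (0.0, 0.1, 3.0), (1.0, 1.08, 3.7), (2.0, 2.08, 3.0), (2.4, 2.41, 2.9), (2.8, 2.79, 2.9), (3.2, 3.07, 4.7), (3.6, 3.18, 7.3), (4.0, 3.24, 10.1)] -8.0 38.2083
```

Run:
```python
from h import *
import sys
t=np.array([605.65,118.2,0]); b=np.array([505,76.5,0.]); zo=54.
P=lambda s,z:(t+xh*s)*[1,1,0]+[0,0,z]
manip.move_l(P(-16,74),v=120); manip.move_l(P(-20,125),v=200)
manip.move_l(b+[0,0,125],v=220); manip.move_gripper(0.75,squeeze=30)
manip.move_l(b+[0,0,zo],v=140); o=manip.observe(); print("down",o["tcp_pos"].round(1),o["wrist_force"].round(1),o["clock"])
manip.move_gripper(0.0,squeeze=30); o=manip.observe(); print("grip",o["grip_width"],o["wrist_force"].round(1),o["clock"])
if not .3<o["grip_width"]<.55: sys.exit("bad grip")
r,phi=np.hypot(155,4),4/155; H=b+155*xh; 
tgt=lambda th:H-r*np.cos(th-phi)*xh+np.array([0,0,zo+4+r*np.sin(th-phi)])
for th in np.r_[.08,np.linspace(.22,1.38,8)]:
    manip.move_l(tgt(th),v=90); o=manip.observe(); print(round(th,2),o["wrist_force"].round(1),round(o["grip_width"],2),round(o["clock"],2))
    if np.linalg.norm(o["wrist_force"])>35: sys.exit("force")
p=manip.read_camera("scene"); cv2.imwrite("pics/s4.png",p["frame"][:,:,::-1])
```

```text
down [505.4  76.5  54.7] [-1.1 -0.2  0.4] 40.8417
grip 0.4128164075652248 [-2.4 -4.   6.7] 41.2
0.08 [ 0.9 -4.9  0.4] 0.41 41.49
0.22 [-1.3 -4.8  0.9] 0.41 41.88
0.39 [-2.9 -6.4  0.6] 0.41 42.32
0.55 [-2.2 -5.8  1.6] 0.41 42.75
0.72 [-2.9 -5.1  1.6] 0.41 43.18
0.88 [-2.6 -5.5  2.3] 0.41 43.62
1.05 [-2.3 -5.9  2.5] 0.41 44.05
1.21 [-2.7 -5.8  3. ] 0.41 44.48
1.38 [-1.7 -4.8  3.8] 0.41 44.92
```

View pics/s4.png

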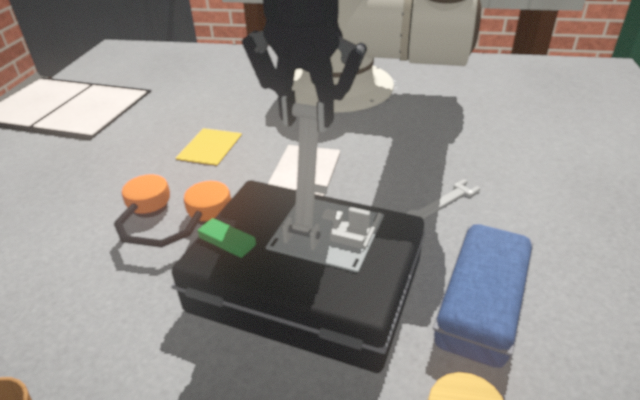

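The lever stands nearly upright, still pinched at its bar (about (308,105)). The tab is against its stop at (350,230), and the loose items have not moved. I'll release the bar and go straight up.

Run:
```python
from h import *
manip.move_gripper(0.8); c=manip.observe()["tcp_pos"]
manip.move_l(c+[0,0,80],v=100); manip.move_l(c+[0,0,80]-60*xh,v=150); manip.hold(.2)
o=manip.observe(); print(o["clock"],o["tcp_pos"],o["wrist_force"].round(1),o["grip_width"])
p=manip.read_camera("scene"); cv2.imwrite("pics/s5.png",p["frame"][:,:,::-1])
```

```text
47.0833 [565.88667966  63.40011462 288.9683953 ] [ 0.1  0.6 -0.2] 0.8019697968139544
```

View pics/s5.png

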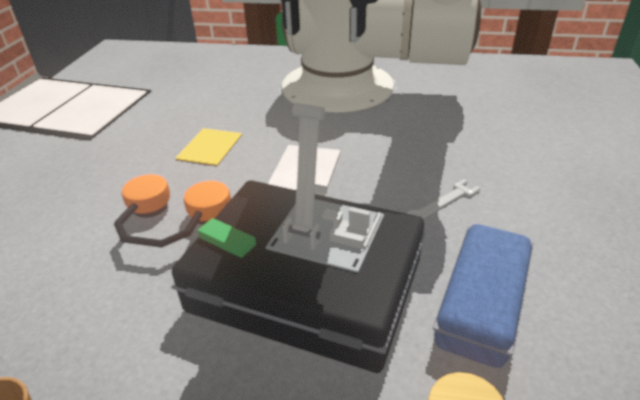

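The lever stays up on its own (bar at about (308,108)), the gripper is well clear, and the loose items are undisturbed. I'm handing the job in.

```bash
python3 -c "
from plant import manip
print(manip.close_job(), manip.observe()['clock'])"
```

```text
the job is handed in; nothing more can be done
the job is handed in; nothing more can be done
```

The safety tab is home against its stop and the latch lever stands nearly upright, let go. I handed the job in at about 47 s of the 56 s allowed; no verdict was reported.

- **Tab:** I slid it about 12.6 mm from first contact, at 2–4 N. It hit the firm stop, where I stopped pushing at about 10 N.
- **Lever:** I pinched the cross bar by its ends and lifted it along its arc to a commanded 1.38 rad. Wrist force stayed under about 8 N. I then released the bar and backed the gripper off.
- **Last checks:** The final picture shows the lever up, the gripper clear and the loose things where they were. Wrist force was about 0. I had no direct joint readings, so the lever angle and tab travel come from the pictures, the contact forces and the commanded path.
- **What disagreed:** My first push passed over the tab without touching it. In the pictures the shut fingertips sat roughly 29 mm higher than the reported TCP height. I went 27 mm lower for the tab, and used the same correction to pinch the bar. That detour cost about 23 s; in the pictures the tab had not moved.

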